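# Nest a foot cap hollow-side down and lay its pad

### The job

The black foot cap is lying on the bench with its hollow side up. Turn it over and seat it hollow side down, fully home in the rectangular pocket of the blue assembly nest; then lay the white round pad flat on the middle of the cap's back, not overhanging any edge. Leave the spray can, the screwdriver and the spring bolt where they are.

Things in the scene. Friction and masses are not known exactly. Their poses are not given: they have to be found in the camera images.
- cap: loose black plastic foot cap, a rectangular shell open on one side: 60 (its x) x 48 (its y) x 30 mm (its z), walls and closed back 4 mm thick, orange inside floor, about 60 g. Origin at the centre of the OUTER face of the closed back; z points from the back out through the open side (up at the start, down when done). Same after half a turn about z. Stands steadily on any side face
- nest: fixed nest: plate 150 (x) x 130 (y) x 4 mm, on it a blue frame 106 x 94 mm, top 14 mm above the bench, round a pocket 63 (x) x 51 (y) mm, floor at 4 mm. Both long sides (+y, -y) have a 40 mm wide finger gap in the middle. A low island 44 x 32 mm, top at 14 mm, stands mid-pocket and goes up inside the cap. Origin on the bench under the pocket centre, z up. Seated, the cap's back is at 34 mm
- pad: loose white round pad, 36 mm diameter, 8 mm thick, both faces alike, lying flat on the bench. Origin at the centre of its underside; z is its axis
- pad_mid (a point): the middle of the pad, half way through its thickness
- can: bystander: upright yellow spray can, 52 mm diameter, 150 mm high; origin at the centre of its underside
- screwdriver: bystander: screwdriver lying along its x, about 200 mm long; origin under its middle
- bolt: bystander: steel spring bolt lying along its x, 64 x 18 x 18 mm; origin under its middle
- bin: bystander, fixed: open blue bin of spare caps, 150 (x) x 180 (y) x 70 mm high; origin at the centre of its underside; not to be used
Mind the look-alikes: they are no part of the job. Of the things that look like the cap, take the one that is farthest to the robot's left at the start.

How it is judged (in metres and radians):
On the way:
1. the cap is seated hollow side down, fully home in the pocket of the nest (angle between cap's own z axis and vertical above 3.07 rad and horizontal distance between cap and nest below 0.004 m and z of cap in the frame of nest between 0.032 and 0.0355 m and angle between the x axis of cap and the x axis of nest, either way round below 0.1 rad), for 0.2 s.
At the end, for the whole second after the job is handed in: the cap sits hollow side down (within 4 degrees of level) in the nest's pocket, centred within 4 mm, its back no more than 1.5 mm above its seated height of 34 mm; the pad lies flat on the cap's back, its centre within 6 mm of the back's centre; both are released and at rest (all of step 1 and horizontal distance between pad and cap below 0.006 m and angle between the z axis of pad and the z axis of nest, either way round below 0.06 rad and z of pad_mid in the frame of nest between 0.0365 and 0.04 m and linear speed of each of cap, pad below 0.01 m/s and angular speed of each of cap, pad below 0.1 rad/s); the robot touches nothing.
It fails at once if the spray can is pushed more than 20 mm from its place or knocked over (distance of can from where it was at the start of the episode above 0.02 m or angle between can's own z axis and vertical above 0.5 rad).
It fails at once if the screwdriver is pushed more than 20 mm from its place or knocked over (distance of screwdriver from where it was at the start of the episode above 0.02 m).
It fails at once if the spring bolt is pushed more than 20 mm from its place or knocked over (distance of bolt from where it was at the start of the episode above 0.02 m).
It also fails if it takes over 72 s, if anything falls off the work surface, if the arm or the gripper's body presses on something with over 40 N, if the wrist force passes 120 N, or if a joint passes its speed limit or range.

### The arm

A 6-joint arm with a two-finger parallel gripper is mounted at the origin on the work surface. World frame = base frame: x ahead of the robot, y to its left, z up, the work surface at z = 0. Lengths are in m, angles in degrees, forces in N, time in s.
With the tool pointing down it reaches from about 0.3 to 0.85 m from the base axis. Payload 5.4 kg.
Tool frame: the origin (TCP) lies at the very end of the fingers, on their centre line; the grasp point (between the pads) lies 19 mm behind it; z points along the fingers, x is the direction in which the jaws open and shut, and the axes are right-handed (so a half turn about z gives the same grasp; the last joint's range is limited). The gripper opens to 85 mm and grips with 20 to 120 N. Pads are 22 mm wide; open, the fingers measure 114 mm over their backs; the gripper's body (76 mm by 85 mm) begins 54 mm behind the grasp point. The pads swing forward as they close: fully open they stand 13 mm farther back than shut.
Start: joints at [-83.085, 9.076, 91.501, -0, 79.423, -12.038], TCP at [0.187, -0.544, 0.231] pointing down, gripper open.
Joint ranges: [-166.64, 166.64], [-54.1, 131.32], [10.49, 154.53], [-73.88, 253.88], [9.74, 151.15], [-171.62, 171.62]. Speed limits (degrees/s): [147.25, 147.25, 180, 180, 180, 180].

### API

Orientations are given as a 3x3 rotation matrix whose columns are the frame's x, y, z axes.
In Python, from bench import status, vision, env gives the robot as it stands.
- The arm moves only by the tool play_rows, never from a script. Its argument "steps" is a list of rows, each a list of 7 numbers: the finger opening in mm, from 0 to 85.4, then the shift along the tool's x, y, z in mm, then the turn, a rotation vector about the tool's x, y, z in degrees. A call has 1 to 20 rows; each row is the pose to reach, as a shift and turn from the pose commanded when the call began, along the tool's axes at that moment; what a row does not reach only later rows make up. A row lasts 1/12 s, in which the tool goes at most 41.7 mm and 7.16 degrees, less where a joint would pass 70% of its speed; a pose out of reach is approached as far as the arm can. A call with a gripper value outside its range is refused whole. The fingers move at their own pace and stop on an object; "newtons" is the grip in N (left out, the last holds). Time passes only in rows, so rows that repeat a pose let the fingers close. It gives the time, the measured TCP pose, the force and the opening at its end, in the units of the state.
- status.observe(): the state, without advancing time (a new reading comes with each control period).
- vision.camera(name): name is "scene" or "side" or "wrist"; returns (picture, depth): 480x640x3 uint8, red, green, blue; 480x640 float32, m along the optical axis (not along the pixel's ray), 0 where there is no reading.
- vision.camera_info(name): a dict with "fovy" (degrees; the focal length in pixels is half the picture's height over the tangent of half this angle, whatever the lens; pixels are square), "cx", "cy" (the principal point, pixels), "R" (3x3) and "t" (3): a world point X has camera coordinates R X + t. Camera axes: x right, y down, z forward; pixel columns grow to the right and rows downward; lengths in m; the calibration is good to about 2 mm. A picture is of the moment at which its call begins: read the wrist's pose just before it. camera_info takes no time and is no camera call; for the wrist camera it gives the pose at the moment of the call.
- env.sign_off(): hands the job in, once; it reports no verdict.
Trained networks look in the newest picture that a camera, given by its name, has taken for a name from the list of things; names that differ only in an ending like _2 or _b are one class to them, and where a whole thing is asked for, a point or a joint stands for the part that bears it (a point fixed in the world has none). Each returns a list of dicts, best first, with "score" (0 to 1); they miss things now and then, are a little off and sometimes report something else, mostly with a low value. They report only what shows in the picture. A call takes as long as a camera call. They do not tell look-alikes from the thing itself.
- vision.boxes_of(query, camera): "centre" ([column, row] in pixels, amid what is visible of it).
- vision.cut_out(query, camera): "region" (480x640 bool, what is visible of it) and "centre" ([column, row] in pixels, amid what is visible of it).
The state is a dict: "time": time; "q": joint angles; "joint_velocities": joint speeds; "joint_efforts": joint torques, N m; "tool_pos": TCP position; "orientation": TCP orientation; "ft_force": force on the tool from outside, world axes, zero at the start; "torque": the same for the moment, N m; "opening": opening from 0.0 (shut) to 1.0 (fully open).
Only numpy, scipy, OpenCV 4.12 (cv2) and the standard library are available. Lean on these libraries where they do the work, as an engineer would, in place of code of your own. Each camera call takes 0.05 s, during which the arm holds its last target. There are 200 camera calls.

## Working session

There is one attempt and no reset: what is moved stays moved. The work goes in short steps, Python scripts to look and compute and a tool call to move; the robot and the scene stay as the last step left them, time stands still between calls to the robot, and variables do not carry over. Pictures are saved under pics/ and viewed, about 8 in all and at most 12, crops included, and the job is handed in when it is done.

Besides the shell and the picture viewer there is one more tool, called as name([rows], argument=value, ...), one row to a line, values as JSON. play_rows: Moves the arm, as the interface text tells. Its arguments: {"type":"object","properties":{"steps":{"type":"array","items":{"type":"array","items":{"type":"number"}}},"newtons":{"type":"number"}},"required":["steps"]}

```bash
mkdir -p pics; cat > h.py <<'E'
import numpy as np, cv2
from bench import status, vision, env
def snap(n):
    p,d=vision.camera(n); return p,d,vision.camera_info(n)
def cloud(d,c):
    f=240/np.tan(np.radians(c["fovy"])/2)
    v,u=np.mgrid[0:480,0:640]
    P=np.stack([(u-c["cx"])/f*d,(v-c["cy"])/f*d,d],-1)
    W=(P-np.array(c["t"]))@np.array(c["R"]); W[d==0]=np.nan
    return W
def save(p,n): cv2.imwrite("pics/"+n,p[:,:,::-1])
E
python3 - <<'E'
from h import *
np.set_printoptions(precision=3,suppress=True)
s=status.observe(); print(s["time"],s["tool_pos"],s["orientation"],s["opening"])
a,d,c=snap("scene"); b,d2,c2=snap("side")
np.savez("first.npz",a=a,d=d,b=b,d2=d2)
save(a,"scene0.png"); save(b,"side0.png")
for n,D,C in (("scene",d,c),("side",d2,c2)):
    W=cloud(D,C); print(n,C["fovy"], "cam at", -np.array(C["R"]).T@np.array(C["t"]))
    for q in ("cap","nest","pad","can","screwdriver","bolt","bin"):
        for r in vision.cut_out(q,n):
            m=r["region"]; print(q,round(r["score"],2),np.round(r["centre"]),m.sum(),np.nanmedian(W[m],0))
E
```

```text
0.0 [ 0.187 -0.543  0.23 ] [[ 0.325 -0.946 -0.   ]
 [-0.946 -0.325  0.002]
 [-0.002 -0.    -1.   ]] 0.9983295800860151
scene 57.81205340508122 cam at [1.325 0.352 0.561]
cap 0.92 [398. 222.] 515 [0.349 0.124 0.017]
cap 0.69 [423. 256.] 576 [0.472 0.234 0.017]
cap 0.58 [352. 221.] 467 [0.385 0.026 0.018]
nest 0.6 [300. 265.] 2173 [ 0.609 -0.011  0.005]
can 0.9 [490. 276.] 2309 [0.607 0.375 0.091]
screwdriver 0.82 [232. 186.] 211 [ 0.352 -0.379  0.019]
bolt 0.93 [390. 322.] 397 [0.706 0.229 0.015]
bin 0.63 [149. 232.] 5150 [ 0.695 -0.365  0.044]
side 42.89601841086916 cam at [ 0.324 -1.124  1.148]
cap 0.86 [250. 254.] 498 [0.374 0.02  0.016]
cap 0.66 [232. 227.] 474 [0.339 0.122 0.017]
nest 0.76 [333. 255.] 2031 [ 0.589 -0.03   0.006]
nest 0.7 [309. 313.] 159 [ 0.494 -0.196  0.007]
pad 0.6 [268. 198.] 388 [0.461 0.223 0.016]
pad 0.47 [310. 311.] 139 [ 0.494 -0.197  0.008]
pad 0.34 [257. 388.] 538 [ 0.341 -0.394  0.022]
can 0.64 [333. 257.] 2069 [ 0.59  -0.03   0.006]
can 0.58 [300. 145.] 853 [0.581 0.354 0.088]
screwdriver 0.83 [258. 384.] 711 [ 0.346 -0.392  0.02 ]
bolt 0.52 [351. 187.] 151 [0.701 0.221 0.014]
bin 0.65 [412. 355.] 6512 [ 0.677 -0.384  0.035]
```

View pics/scene0.png

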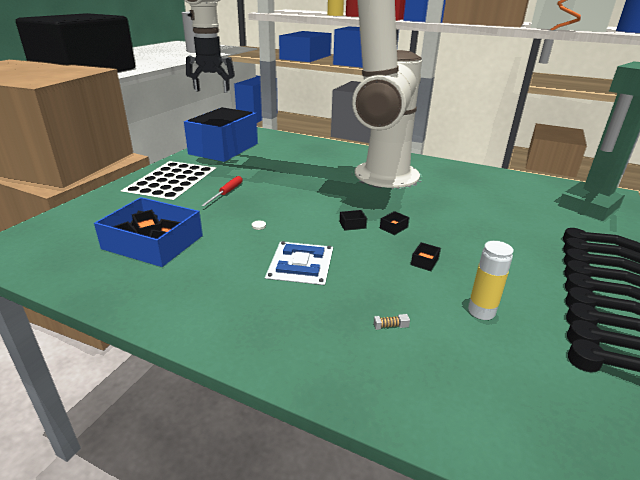

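View pics/side0.png

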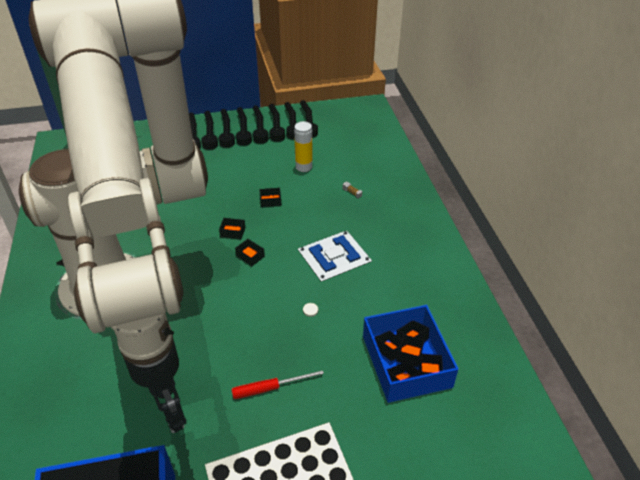

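Look-alikes of the cap in the scene picture are at (352,221), (398,222), (423,256) and the spares in the bin (~149,225). The cap farthest to the robot's left (largest y, 0.234) is the one at scene (423,256), side (270,198). The pad is at scene (259,225), side (310,310), and the nest is at (300,262). I'll go there for a close look.

play_rows([
  [85, -608, -487, -100, 0, 0, -100],
  [85, -608, -487, -100, 0, 0, -100],
  [85, -608, -487, -100, 0, 0, -100],
  [85, -608, -487, -100, 0, 0, -100],
  [85, -608, -487, -100, 0, 0, -100],
  [85, -608, -487, -100, 0, 0, -100],
  [85, -608, -487, -100, 0, 0, -100],
  [85, -608, -487, -100, 0, 0, -100],
  [85, -608, -487, -100, 0, 0, -100],
  [85, -608, -487, -100, 0, 0, -100],
  [85, -608, -487, -100, 0, 0, -100],
  [85, -608, -487, -100, 0, 0, -100],
  [85, -608, -487, -100, 0, 0, -100],
  [85, -608, -487, -100, 0, 0, -100],
  [85, -608, -487, -100, 0, 0, -100],
  [85, -608, -487, -100, 0, 0, -100],
  [85, -608, -487, -100, 0, 0, -100],
  [85, -608, -487, -100, 0, 0, -100],
  [85, -608, -487, -100, 0, 0, -100],
  [85, -608, -487, -100, 0, 0, -100],
])

```text
time: 2.47
tool_pos: [0.4507, 0.1944, 0.3317]
orientation: [[0.872, 0.489, 0.001], [0.489, -0.872, 0.003], [0.002, -0.002, -1.0]]
ft_force: [-0.8, 0.2, -0.1]
opening: 0.995
```

```bash
cat >> h.py <<'E'
np.set_printoptions(precision=4,suppress=True)
def rect(W,m,zlo,zhi):
    """min-area rectangle in xy (mm) of points of mask in a height band"""
    P=W[m]; P=P[(P[:,2]>zlo)&(P[:,2]<zhi)]
    (x,y),(w,h),a=cv2.minAreaRect((P[:,:2]*1000).astype(np.float32)); return x,y,w,h,a,len(P)
def st():
    s=status.observe(); print("t",s["time"],"tcp",s["tool_pos"],"q",np.array(s["q"]),"F",s["ft_force"],"op",s["opening"]); print(np.array(s["orientation"])); return s
E
python3 - <<'E'
from h import *
st()
a,d,c=snap("wrist"); save(a,"w1.png"); W=cloud(d,c)
print(c["fovy"],-np.array(c["R"]).T@np.array(c["t"]))
for r in vision.cut_out("cap","wrist"):
    m=r["region"]; print(r["score"],r["centre"],m.sum(),np.nanmedian(W[m],0),rect(W,m,.02,.04))
E
```

```text
t 2.4667 tcp [0.4507 0.1944 0.3317] q [  9.1097  -6.5546  96.1542   0.1367  90.3209 -20.1838] F [-0.8457  0.2369 -0.1282] op 0.9949497156824493
[[ 0.8721  0.4893  0.001 ]
 [ 0.4893 -0.8721  0.0026]
 [ 0.0021 -0.0018 -1.    ]]
66.44737292756112 [0.4159 0.2504 0.4746]
0.85 [339.0, 174.9] 2091 [0.4612 0.2278 0.0056] (459.7778015136719, 228.76316833496094, 48.0384635925293, 60.22386169433594, 85.04601287841797, 639)
0.65 [204.3, 279.9] 1975 [0.3722 0.0168 0.0124] (374.094482421875, 17.617536544799805, 49.04957962036133, 60.66130065917969, 37.865962982177734, 734)
```

View pics/w1.png

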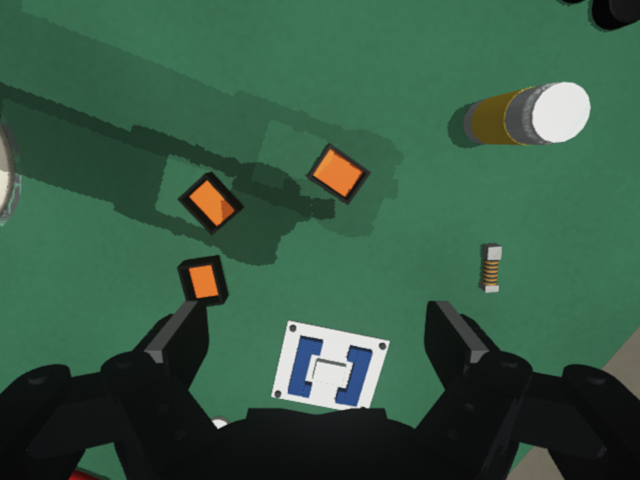

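The close view shows a hollow-up cap with an orange floor at (339,175), with the two look-alikes at (210,203) and (203,280). The nest is at (330,365) and the can at (560,112). The measured rectangle is 60×48 mm, which fits the cap. I'll flip it in two 90° turns about the jaw axis, standing it on a side face in between.

```bash
cat >> h.py <<'E'
from scipy.spatial.transform import Rotation as Ro
def pose(psi,phi):
    p,f=np.radians([psi,phi]); x=np.array([np.cos(p),np.sin(p),0]); u=np.array([np.sin(p),-np.cos(p),0])
    z=np.array([0,0,-np.cos(f)])+np.sin(f)*u
    return np.column_stack([x,np.cross(z,x),z])
def go(p0,R0,p,R,txt=""):
    """p: TCP target (m) -> shift mm, rotvec deg in tool axes of R0"""
    d=R0.T@(np.array(p)-p0)*1000; r=Ro.from_matrix(R0.T@R).as_rotvec(degrees=True)
    print(txt,"shift",np.round(d,1),"turn",np.round(r,1)); 
def now():
    s=status.observe(); return np.array(s["tool_pos"]),np.array(s["orientation"])
E
python3 - <<'E'
from h import *
a,d,c=snap("wrist"); W=cloud(d,c)
h=cv2.cvtColor(a,cv2.COLOR_RGB2HSV)
m=(h[...,0]>100)&(h[...,0]<125)&(h[...,1]>130)&(np.abs(W[...,0]-.6)<.1)&(np.abs(W[...,1])<.12)
print("nest",rect(W,m,.009,.02))
p,R=now(); G=np.array([.460,.229,.0225])
Rt=pose(85,45)
for lift in (.10,0): go(p,R,G+19e-3*Rt[:,2]+[0,0,lift],Rt,lift)
E
```

```text
nest (591.2703247070312, -21.601909637451172, 103.83177185058594, 93.53770446777344, 16.606077194213867, 1957)
0.1 shift [ 39.6 -22.3 222. ] turn [-41.3  22.  -53. ]
0 shift [ 39.7 -22.3 322. ] turn [-41.3  22.  -53. ]
```

play_rows([
  [85, 40, -22, 222, -41.3, 22, -53],
  [85, 40, -22, 222, -41.3, 22, -53],
  [85, 40, -22, 222, -41.3, 22, -53],
  [85, 40, -22, 222, -41.3, 22, -53],
  [85, 40, -22, 222, -41.3, 22, -53],
  [85, 40, -22, 222, -41.3, 22, -53],
  [85, 40, -22, 222, -41.3, 22, -53],
  [85, 40, -22, 222, -41.3, 22, -53],
  [85, 40, -22, 222, -41.3, 22, -53],
  [85, 40, -22, 222, -41.3, 22, -53],
  [85, 40, -22, 222, -41.3, 22, -53],
  [85, 40, -22, 222, -41.3, 22, -53],
  [85, 40, -22, 222, -41.3, 22, -53],
  [85, 40, -22, 222, -41.3, 22, -53],
])

```text
time: 3.78
tool_pos: [0.4757, 0.2279, 0.1108]
orientation: [[0.091, 0.703, 0.706], [0.996, -0.066, -0.062], [0.003, 0.708, -0.706]]
ft_force: [-0.1, 0.3, 0.2]
opening: 0.997
```

```bash
python3 - <<'E'
from h import *
st(); p,R=now(); G=np.array([.460,.229,.0225])
Rt=pose(85,45)
go(p,R,G+19e-3*Rt[:,2],Rt)
E
```

```text
t 3.7833 tcp [0.4757 0.2279 0.1108] q [ 23.9722  -6.5082 134.163  -62.3087  22.8397  -8.0564] F [-0.1436  0.3179  0.1554] op 0.9969218075344277
[[ 0.0907  0.7027  0.7056]
 [ 0.9959 -0.0659 -0.0624]
 [ 0.0027  0.7084 -0.7058]]
 shift [ -0.5 -73.7  70.2] turn [ 0.1  0.  -0.3]
```

Joints 4 and 5 are close to their limits here. I'll pick the cap vertically and carry it farther out to a roomier flipping site.

```bash
python3 - <<'E'
from h import *
p,R=now(); Rt=pose(85,0)
go(p,R,[.46,.229,.09],Rt); go(p,R,[.46,.229,.006],Rt)
E
```

```text
shift [ -0.3 -25.8   3.5] turn [45.1 -0.1 -0.3]
 shift [ -0.6 -85.3  62.8] turn [45.1 -0.1 -0.3]
```

play_rows([
  [85, 0, -26, 3.5, 45.1, 0, 0],
  [85, 0, -26, 3.5, 45.1, 0, 0],
  [85, 0, -26, 3.5, 45.1, 0, 0],
  [85, 0, -26, 3.5, 45.1, 0, 0],
  [85, 0, -26, 3.5, 45.1, 0, 0],
  [85, 0, -26, 3.5, 45.1, 0, 0],
  [85, 0, -26, 3.5, 45.1, 0, 0],
  [85, 0, -26, 3.5, 45.1, 0, 0],
  [85, 0, -55, 33, 45.1, 0, 0],
  [85, 0, -85, 62, 45.1, 0, 0],
  [85, 0, -85, 62, 45.1, 0, 0],
  [85, 0, -85, 62, 45.1, 0, 0],
  [0, 0, -85, 62, 45.1, 0, 0],
  [0, 0, -85, 62, 45.1, 0, 0],
  [0, 0, -85, 62, 45.1, 0, 0],
  [0, 0, -85, 62, 45.1, 0, 0],
  [0, 0, -85, 62, 45.1, 0, 0],
  [0, 0, -85, 62, 45.1, 0, 0],
], newtons=30)

```text
time: 5.28
tool_pos: [0.4605, 0.2303, 0.0083]
orientation: [[0.087, 0.996, 0.004], [0.996, -0.087, 0.002], [0.003, 0.004, -1.0]]
ft_force: [-1.2, -0.1, 6.3]
opening: 0.558
```

```bash
python3 - <<'E'
from h import *
st(); p,R=now(); Rt=pose(95,0)
go(p,R,[.60,.175,.05],Rt); go(p,R,[.60,.175,p[2]],Rt)
E
```

```text
t 5.2833 tcp [0.4605 0.2303 0.0083] q [ 13.0659  17.3661 109.9164   0.0867  52.4462 -71.969 ] F [-1.1652 -0.087   6.2667] op 0.5583625945935542
[[ 0.0875  0.9962  0.0043]
 [ 0.9962 -0.0875  0.0022]
 [ 0.0026  0.0041 -1.    ]]
 shift [-42.8 144.  -41.2] turn [  0.2  -0.1 -10. ]
 shift [-42.9 143.8   0.5] turn [  0.2  -0.1 -10. ]
```

play_rows([
  [0, 0, 0, -41, 0, 0, 0],
  [0, -43, 144, -41, 0, 0, -10],
  [0, -43, 144, -41, 0, 0, -10],
  [0, -43, 144, -41, 0, 0, -10],
  [0, -43, 144, -41, 0, 0, -10],
  [0, -43, 144, -41, 0, 0, -10],
  [0, -43, 144, -41, 0, 0, -10],
  [0, -43, 144, -20, 0, 0, -10],
  [0, -43, 144, 0.5, 0, 0, -10],
  [0, -43, 144, 0.5, 0, 0, -10],
  [0, -43, 144, 0.5, 0, 0, -10],
  [85, -43, 144, 0.5, 0, 0, -10],
  [85, -43, 144, 0.5, 0, 0, -10],
  [85, -43, 144, 0.5, 0, 0, -10],
  [85, -43, 144, 0.5, 0, 0, -10],
  [85, -43, 144, -50, 0, 0, -10],
  [85, -43, 144, -80, 0, 0, -10],
  [85, -43, 144, -80, 0, 0, -10],
  [85, -43, 144, -80, 0, 0, -10],
])

```text
time: 6.87
tool_pos: [0.6005, 0.1743, 0.0889]
orientation: [[-0.087, 0.996, 0.006], [0.996, 0.087, 0.001], [0.001, 0.006, -1.0]]
ft_force: [0.2, 0.1, -0.3]
opening: 0.993
```

```bash
python3 - <<'E'
from h import *
st()
a,d,c=snap("wrist"); W=cloud(d,c); save(a,"w2.png")
for r in vision.cut_out("cap","wrist"):
    m=r["region"]; print(r["score"],r["centre"],m.sum(),np.nanmedian(W[m],0),rect(W,m,.022,.04))
p,R=now(); Rt=pose(95,45)
G=np.array([.6,.175,.0225])
for l in (.08,0):go(p,R,G+19e-3*Rt[:,2]+[0,0,l],Rt)
E
```

```text
t 6.8667 tcp [0.6005 0.1743 0.0889] q [  5.1054  24.1104  90.0241   0.0472  65.5158 -89.8853] F [ 0.1995  0.128  -0.2828] op 0.9925345235973254
[[-0.0867  0.9962  0.006 ]
 [ 0.9962  0.0867  0.0013]
 [ 0.0008  0.0061 -1.    ]]
0.62 [318.0, 249.1] 9039 [0.5954 0.1737 0.004 ] (593.9210815429688, 173.4359893798828, 60.76755905151367, 48.2623176574707, 5.158769130706787, 2889)
 shift [ 0.8 16.2 -4.5] turn [-45.1  -0.   -0. ]
 shift [ 0.8 16.4 75.5] turn [-45.1  -0.   -0. ]
```

play_rows([
  [85, 0, 12, -6, -45, 0, 0],
  [85, 0, 12, -6, -45, 0, 0],
  [85, 0, 12, -6, -45, 0, 0],
  [85, 0, 12, -6, -45, 0, 0],
  [85, 0, 12, -6, -45, 0, 0],
  [85, 0, 12, -6, -45, 0, 0],
  [85, 0, 12, -6, -45, 0, 0],
  [85, 0, 12, 30, -45, 0, 0],
  [85, 0, 12, 60, -45, 0, 0],
  [85, 0, 12, 74, -45, 0, 0],
  [85, 0, 12, 74, -45, 0, 0],
  [85, 0, 12, 74, -45, 0, 0],
  [0, 0, 12, 74, -45, 0, 0],
  [0, 0, 12, 74, -45, 0, 0],
  [0, 0, 12, 74, -45, 0, 0],
  [0, 0, 12, 74, -45, 0, 0],
  [0, 0, 12, 74, -45, 0, 0],
  [0, 0, 12, 74, -45, 0, 0],
], newtons=40)

```text
time: 8.47
tool_pos: [0.6109, 0.2079, 0.0382]
orientation: [[-0.036, 0.736, 0.676], [0.998, 0.064, -0.016], [-0.055, 0.674, -0.737]]
ft_force: [0.3, -0.6, -0.1]
opening: 0.138
```

```bash
python3 - <<'E'
from h import *
st(); p,R=now(); G=p-19e-3*R[:,2]; print(G)
go(p,R,p+[0,0,.08],R)
Rt=pose(95,-45)
for z in (.11,.033):go(p,R,np.array([G[0],G[1],z])+19e-3*Rt[:,2],Rt,z)
E
```

```text
t 8.4667 tcp [0.6109 0.2079 0.0382] q [ 12.5414  16.8299 118.736  -73.8426   9.7412 -10.7305] F [ 0.3073 -0.6145 -0.1031] op 0.13760953724674374
[[-0.0364  0.736   0.676 ]
 [ 0.9978  0.0642 -0.0161]
 [-0.0553  0.6739 -0.7367]]
[0.598  0.2082 0.0522]
 shift [ -4.4  53.9 -58.9] turn [0. 0. 0.]
0.11 shift [ -3.1  20.  -60.7] turn [87.3  3.4 -3.3]
0.033 shift [  1.1 -31.9  -4. ] turn [87.3  3.4 -3.3]
```

The arm hit the j4/j5 limits when tilting outward, so the grasp missed. Tilting sideways, with the jaw axis along the arm's heading, avoids this. I'll back off, re-look and carry the cap to a site away from the can.

```bash
python3 - <<'E'
from h import *
p,R=now(); Rt=pose(95,0)
go(p,R,p+[0,0,.04],R); go(p,R,[.595,.175,.10],Rt)
E
```

```text
shift [ -2.2  27.  -29.5] turn [0. 0. 0.]
 shift [-35.6  27.9 -55.7] turn [42.4  4.1 -1.6]
```

play_rows([
  [0, -2, 27, -30, 0, 0, 0],
  [0, -36, 28, -56, 42.4, 4, -1.6],
  [0, -36, 28, -56, 42.4, 4, -1.6],
  [0, -36, 28, -56, 42.4, 4, -1.6],
  [0, -36, 28, -56, 42.4, 4, -1.6],
  [0, -36, 28, -56, 42.4, 4, -1.6],
  [85, -36, 28, -56, 42.4, 4, -1.6],
  [85, -36, 28, -56, 42.4, 4, -1.6],
  [85, -36, 28, -56, 42.4, 4, -1.6],
  [85, -36, 28, -56, 42.4, 4, -1.6],
  [85, -36, 28, -56, 42.4, 4, -1.6],
])

```text
time: 9.38
tool_pos: [0.5986, 0.1727, 0.1018]
orientation: [[-0.084, 0.996, 0.002], [0.996, 0.084, -0.0], [-0.001, 0.002, -1.0]]
ft_force: [1.5, -0.1, -0.4]
opening: 0.709
```

```bash
python3 - <<'E'
from h import *
st()
a,d,c=snap("wrist"); W=cloud(d,c); save(a,"w2.png")
for r in vision.cut_out("cap","wrist"):
    m=r["region"]; R_=rect(W,m,.022,.04); print(r["score"],r["centre"],m.sum(),np.nanmedian(W[m],0),R_)
p,R=now(); Rt=pose(95,0)
go(p,R,[.595,.174,.08],Rt);go(p,R,[.595,.174,.009],Rt)
E
```

```text
t 9.3833 tcp [0.5986 0.1727 0.1018] q [  5.0122  23.048   89.8233  -0.0399  66.9951 -89.7729] F [ 1.4673 -0.0803 -0.3866] op 0.7087995551869795
[[-0.0837  0.9965  0.0024]
 [ 0.9965  0.0837 -0.0004]
 [-0.0006  0.0023 -1.    ]]
0.62 [320.6, 244.2] 7982 [0.5964 0.1743 0.0057] (594.6159057617188, 174.07461547851562, 60.8312873840332, 48.14405059814453, 4.954961776733398, 2709)
 shift [ 0.4 -0.3 20.3] turn [ 0.1  0.1 -0.2]
 shift [ 0.5 -0.4 91.3] turn [ 0.1  0.1 -0.2]
```

View pics/w2.png

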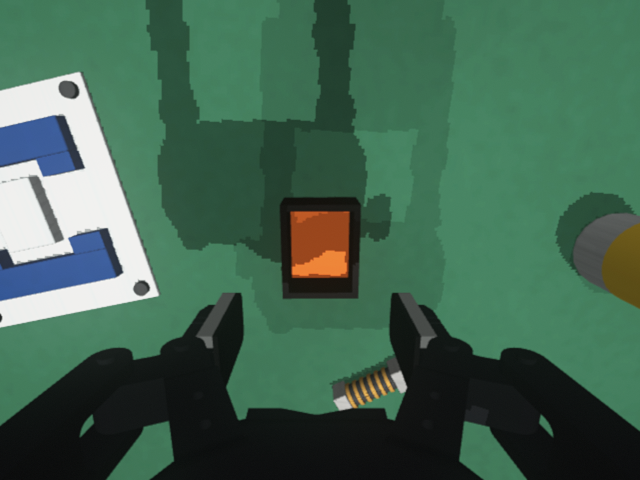

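The cap is undisturbed, hollow up at (320,245). The bolt at (370,385) is clear of the fingers.

play_rows([
  [85, 0, 0, 20, 0, 0, 0],
  [85, 0, 0, 55, 0, 0, 0],
  [85, 0, 0, 91, 0, 0, 0],
  [85, 0, 0, 91, 0, 0, 0],
  [85, 0, 0, 91, 0, 0, 0],
  [0, 0, 0, 91, 0, 0, 0],
  [0, 0, 0, 91, 0, 0, 0],
  [0, 0, 0, 91, 0, 0, 0],
  [0, 0, 0, 91, 0, 0, 0],
  [0, 0, 0, 91, 0, 0, 0],
  [0, 0, 0, 91, 0, 0, 0],
  [0, 0, 0, 60, 0, 0, 0],
  [0, 0, 0, 40, 0, 0, 0],
], newtons=40)

```text
time: 10.57
tool_pos: [0.5943, 0.1743, 0.062]
orientation: [[-0.084, 0.996, -0.0], [0.996, 0.084, -0.001], [-0.001, -0.0, -1.0]]
ft_force: [0.5, -0.2, -0.6]
opening: 0.55
```

```bash
python3 - <<'E'
from h import *
st()
p,R=now(); Rt=pose(6,0)
go(p,R,[.47,.17,.06],Rt);go(p,R,[.47,.17,.0093],Rt)
E
```

```text
t 10.5667 tcp [0.5943 0.1743 0.062 ] q [  5.1972  25.654   91.3576  -0.0401  63.0146 -89.6153] F [ 0.5083 -0.163  -0.6284] op 0.5496279971822822
[[-0.0842  0.9964 -0.0004]
 [ 0.9964  0.0842 -0.0007]
 [-0.0006 -0.0005 -1.    ]]
 shift [   6.2 -124.2    2.1] turn [ 0.   0.  88.8]
 shift [   6.3 -124.2   52.8] turn [ 0.   0.  88.8]
```

play_rows([
  [0, 6, -124, 2, 0, 0, 88.8],
  [0, 6, -124, 2, 0, 0, 88.8],
  [0, 6, -124, 2, 0, 0, 88.8],
  [0, 6, -124, 2, 0, 0, 88.8],
  [0, 6, -124, 2, 0, 0, 88.8],
  [0, 6, -124, 2, 0, 0, 88.8],
  [0, 6, -124, 2, 0, 0, 88.8],
  [0, 6, -124, 2, 0, 0, 88.8],
  [0, 6, -124, 2, 0, 0, 88.8],
  [0, 6, -124, 2, 0, 0, 88.8],
  [0, 6, -124, 2, 0, 0, 88.8],
  [0, 6, -124, 2, 0, 0, 88.8],
  [0, 6, -124, 2, 0, 0, 88.8],
  [0, 6, -124, 40, 0, 0, 88.8],
  [0, 6, -124, 52.5, 0, 0, 88.8],
  [0, 6, -124, 52.5, 0, 0, 88.8],
  [85, 6, -124, 52.5, 0, 0, 88.8],
  [85, 6, -124, 52.5, 0, 0, 88.8],
  [85, 6, -124, 52.5, 0, 0, 88.8],
  [85, 6, -124, 15, 0, 0, 88.8],
])

```text
time: 12.23
tool_pos: [0.4638, 0.1689, 0.0394]
orientation: [[0.994, 0.105, -0.015], [0.105, -0.994, -0.002], [-0.016, 0.001, -1.0]]
ft_force: [-0.2, -0.1, -2.0]
opening: 0.991
```

```bash
python3 - <<'E'
from h import *
st()
p,R=now(); Rt=pose(6,45)
G=np.array([.47,.17,.0235])
for l in (.08,0):go(p,R,G+19e-3*Rt[:,2]+[0,0,l],Rt)
E
```

```text
t 12.2333 tcp [0.4638 0.1689 0.0394] q [  5.9774  12.0505 112.0335  -0.0422  56.8096  -0.0117] F [-0.1974 -0.125  -1.9803] op 0.9914229513815375
[[ 0.9944  0.1047 -0.0154]
 [ 0.1047 -0.9945 -0.0022]
 [-0.0156  0.0006 -0.9999]]
 shift [  5.5  13.  -50.7] turn [-45.    0.8   0.4]
 shift [ 6.7 13.  29.3] turn [-45.    0.8   0.4]
```

play_rows([
  [85, 0, 5, -60, 0, 0, 0],
  [85, 6, 13, -51, -45, 0, 0],
  [85, 6, 13, -51, -45, 0, 0],
  [85, 6, 13, -51, -45, 0, 0],
  [85, 6, 13, -51, -45, 0, 0],
  [85, 6, 13, -51, -45, 0, 0],
  [85, 6, 13, -51, -45, 0, 0],
  [85, 6, 13, -51, -45, 0, 0],
  [85, 6, 13, -51, -45, 0, 0],
  [85, 6, 13, -51, -45, 0, 0],
])

```text
time: 13.07
tool_pos: [0.4773, 0.1575, 0.0962]
orientation: [[0.994, 0.076, 0.073], [0.105, -0.704, -0.702], [-0.002, 0.706, -0.708]]
ft_force: [0.3, -0.2, 0.5]
opening: 0.995
```

```bash
python3 - <<'E'
from h import *
st()
a,d,c=snap("wrist"); W=cloud(d,c); save(a,"w3.png")
for r in vision.cut_out("cap","wrist"):
    m=r["region"]; print(r["score"],r["centre"],np.nanmedian(W[m],0),rect(W,m,.022,.04))
p,R=now(); Rt=pose(6,45)
G=np.array([.47,.17,.0235])
go(p,R,G+19e-3*Rt[:,2],Rt)
E
```

```text
t 13.0667 tcp [0.4773 0.1575 0.0962] q [ 27.4957  26.5481  97.5579 -41.9013  79.5008  38.2921] F [ 0.2724 -0.1879  0.4529] op 0.9951398906592815
[[ 0.9944  0.0759  0.073 ]
 [ 0.1053 -0.7041 -0.7023]
 [-0.0019  0.7061 -0.7081]]
0.68 [222.4, 360.8] [ 0.3703 -0.3784  0.0168] (358.4658508300781, -383.51898193359375, 57.48286437988281, 15.387636184692383, 1.9892528057098389, 145)
0.62 [64.2, 177.8] [0.3394 0.1374 0.0203] (339.48455810546875, 122.70046997070312, 51.90384292602539, 60.62871170043945, 69.20497131347656, 5315)
0.6 [174.9, 262.9] [0.3769 0.0335 0.0211] (375.4093017578125, 21.49579620361328, 49.93765640258789, 61.07293701171875, 37.66826248168945, 2376)
0.58 [305.6, 133.6] [0.4705 0.1725 0.0181] (471.2025451660156, 167.84828186035156, 48.242801666259766, 62.103912353515625, 6.126796245574951, 5620)
 shift [ -6.7 -61.9  61.5] turn [-0.1  0.  -0.1]
```

play_rows([
  [85, -6, -20, 20, 0, 0, 0],
  [85, -6, -45, 45, 0, 0, 0],
  [85, -6, -61, 61, 0, 0, 0],
  [85, -6, -61, 61, 0, 0, 0],
  [85, -6, -61, 61, 0, 0, 0],
  [0, -6, -61, 61, 0, 0, 0],
  [0, -6, -61, 61, 0, 0, 0],
  [0, -6, -61, 61, 0, 0, 0],
  [0, -6, -61, 61, 0, 0, 0],
  [0, -6, -61, 61, 0, 0, 0],
  [0, -6, -61, 61, 0, 0, 0],
], newtons=50)

```text
time: 14.08
tool_pos: [0.4727, 0.1573, 0.0121]
orientation: [[0.994, 0.073, 0.076], [0.105, -0.703, -0.704], [0.002, 0.708, -0.707]]
ft_force: [-0.4, 0.4, 6.3]
opening: 0.554
```

```bash
python3 - <<'E'
from h import *
st(); p,R=now(); G=p-19e-3*R[:,2]; print("G",G)
Rt=pose(6,-45)
go(p,R,p+[0,0,.07],R,"lift")
for z in (.10,.032):go(p,R,np.array([.471,.169,z])+19e-3*Rt[:,2],Rt,z)
E
```

```text
t 14.0833 tcp [0.4727 0.1573 0.0121] q [ 27.772   34.9739  97.5787 -43.3601  73.394   44.5491] F [-0.3536  0.3731  6.3217] op 0.5538006467069934
[[ 0.9944  0.0729  0.0759]
 [ 0.1053 -0.7027 -0.7036]
 [ 0.0021  0.7077 -0.7065]]
G [0.4712 0.1707 0.0255]
lift shift [  0.1  49.5 -49.5] turn [0. 0. 0.]
0.1 shift [ -0.3  34.9 -70.4] turn [90.  -0.1  0. ]
0.032 shift [ -0.4 -13.2 -22.4] turn [90.  -0.1  0. ]
```

play_rows([
  [0, 0, 25, -25, 0, 0, 0],
  [0, 0, 50, -50, 0, 0, 0],
  [0, 0, 35, -70, 90, 0, 0],
  [0, 0, 35, -70, 90, 0, 0],
  [0, 0, 35, -70, 90, 0, 0],
  [0, 0, 35, -70, 90, 0, 0],
  [0, 0, 35, -70, 90, 0, 0],
  [0, 0, 35, -70, 90, 0, 0],
  [0, 0, 35, -70, 90, 0, 0],
  [0, 0, 35, -70, 90, 0, 0],
  [0, 0, 35, -70, 90, 0, 0],
  [0, 0, 35, -70, 90, 0, 0],
  [0, 0, 35, -70, 90, 0, 0],
  [0, 0, 35, -70, 90, 0, 0],
  [0, 0, 35, -70, 90, 0, 0],
  [0, 0, 35, -70, 90, 0, 0],
  [0, 0, 35, -70, 90, 0, 0],
  [0, 0, 35, -70, 90, 0, 0],
])

```text
time: 15.58
tool_pos: [0.4689, 0.1817, 0.0848]
orientation: [[0.994, 0.075, -0.075], [0.106, -0.705, 0.701], [-0.0, -0.705, -0.709]]
ft_force: [0.3, 0.4, -1.1]
opening: 0.557
```

```bash
python3 - <<'E'
from h import *
st(); p,R=now(); G=p-19e-3*R[:,2]; print("G",G)
a,d,c=snap("wrist"); save(a,"w4.png"); a2,d2,c2=snap("side"); b,_,_=snap("scene")
cv2.imwrite("pics/m4.png",np.hstack([a[:,:,::-1][::2,::2],cv2.resize(a2[150:300,180:380,::-1],(320,240)),cv2.resize(b[150:290,330:516,::-1],(320,240))])[:, :800])
Rt=pose(6,-45)
for z in (.036,.032):go(p,R,np.array([.471,.169,z])+19e-3*Rt[:,2],Rt,z)
E
```

```text
t 15.5833 tcp [0.4689 0.1817 0.0848] q [-17.8477  16.2503 113.2499  41.4713  76.6908 -43.5319] F [ 0.2845  0.4216 -1.0551] op 0.5571083804214864
[[ 0.9944  0.0749 -0.0749]
 [ 0.1059 -0.7051  0.7012]
 [-0.0003 -0.7051 -0.7091]]
G [0.4704 0.1684 0.0982]
0.036 shift [ 0.7 43.5 44.5] turn [0.2 0.1 0. ]
0.032 shift [ 0.7 46.3 47.3] turn [0.2 0.1 0. ]
```

View pics/m4.png

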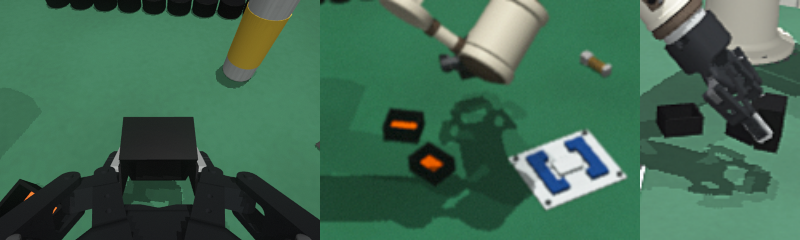

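play_rows([
  [0, 0, 20, 20, 0, 0, 0],
  [0, 0.5, 40, 41, 0, 0, 0],
  [0, 0.5, 43.5, 44.5, 0, 0, 0],
  [0, 0.5, 43.5, 44.5, 0, 0, 0],
  [0, 0.5, 45, 46, 0, 0, 0],
  [0, 0.5, 45, 46, 0, 0, 0],
])

```text
time: 16.23
tool_pos: [0.4701, 0.1822, 0.0212]
orientation: [[0.994, 0.075, -0.074], [0.105, -0.704, 0.702], [0.001, -0.706, -0.708]]
ft_force: [0.7, -0.8, -0.7]
opening: 0.553
```

```bash
python3 - <<'E'
from h import *
st(); p,R=now(); G=p-19e-3*R[:,2]; print("G",G)
a,d,c=snap("wrist"); W=cloud(d,c)
for r in vision.cut_out("cap","wrist"):
    m=r["region"];P=W[m];P=P[(abs(P[:,0]-.47)<.06)&(abs(P[:,1]-.17)<.06)]
    if len(P)<2000: continue
    print(r["centre"],np.nanpercentile(P,[2,50,98],axis=0))
    top=P[P[:,2]>np.nanpercentile(P[:,2],98)-.006]
    k=np.linalg.lstsq(np.c_[top[:,:2]-top[:,:2].mean(0),np.ones(len(top))],top[:,2],rcond=None)[0]
    print("top plane slopes,z",k,rect(W,m,top[:,2].min(),.09))
E
```

```text
t 16.2333 tcp [0.4701 0.1822 0.0212] q [-17.8112  24.4011 112.5346  43.0482  71.1764 -48.7812] F [ 0.6853 -0.8468 -0.6618] op 0.5528446520306087
[[ 0.9944  0.0754 -0.0737]
 [ 0.1054 -0.704   0.7023]
 [ 0.001  -0.7062 -0.708 ]]
G [0.4715 0.1688 0.0347]
[316.6, 294.4] [[0.4474 0.1606 0.0065]
 [0.47   0.1728 0.0631]
 [0.4934 0.192  0.0645]]
top plane slopes,z [0.0016 0.0121 0.0633] (469.9530334472656, 177.67483520507812, 48.61795425415039, 31.039121627807617, 6.281939506530762, 13242)
```

Flip 1 is good. The cap stands level on a side face, its top at 63 mm, so 3 mm of clearance remains. I'll set it down, release, and swing to the other tilt.

play_rows([
  [0, 0, 2, 2, 0, 0, 0],
  [0, 0, 2, 2, 0, 0, 0],
  [0, 0, 2, 2, 0, 0, 0],
  [85, 0, 2, 2, 0, 0, 0],
  [85, 0, 2, 2, 0, 0, 0],
  [85, 0, 2, 2, 0, 0, 0],
  [85, 0, 2, 2, 0, 0, 0],
  [85, 0, 2, -15, 0, 0, 0],
  [85, 0, 2, -50, 0, 0, 0],
  [85, 0, 2, -90, 0, 0, 0],
  [85, 0, 2, -120, 0, 0, 0],
  [85, 0, 2, -120, 0, 0, 0],
])

```text
time: 17.33
tool_pos: [0.4824, 0.0922, 0.1074]
orientation: [[0.995, 0.077, -0.066], [0.101, -0.707, 0.7], [0.007, -0.703, -0.711]]
ft_force: [0.6, 0.0, -0.3]
opening: 0.994
```

```bash
python3 - <<'E'
from h import *
st(); p,R=now(); Rt=pose(6.2,45)
go(p,R,np.array([.470,.186,.034])+19e-3*Rt[:,2]+[0,0,.11],Rt)
E
```

```text
t 17.3333 tcp [0.4824 0.0922 0.1074] q [-27.0039  16.6524 109.2419  36.668   83.5876 -47.0917] F [ 0.6421  0.0323 -0.2708] op 0.9935444064780687
[[ 0.9948  0.0771 -0.0663]
 [ 0.1015 -0.707   0.6999]
 [ 0.0071 -0.703  -0.7112]]
 shift [ -2.5 -74.1  40.5] turn [-89.7  -0.4  -0.4]
```

play_rows([
  [85, -2, -30, 0, -7, 0, 0],
  [85, -2.5, -74, 40.5, -89.7, -0.4, -0.4],
  [85, -2.5, -74, 40.5, -89.7, -0.4, -0.4],
  [85, -2.5, -74, 40.5, -89.7, -0.4, -0.4],
  [85, -2.5, -74, 40.5, -89.7, -0.4, -0.4],
  [85, -2.5, -74, 40.5, -89.7, -0.4, -0.4],
  [85, -2.5, -74, 40.5, -89.7, -0.4, -0.4],
  [85, -2.5, -74, 40.5, -89.7, -0.4, -0.4],
  [85, -2.5, -74, 40.5, -89.7, -0.4, -0.4],
  [85, -2.5, -74, 40.5, -89.7, -0.4, -0.4],
  [85, -2.5, -74, 40.5, -89.7, -0.4, -0.4],
  [85, -2.5, -74, 40.5, -89.7, -0.4, -0.4],
  [85, -2.5, -74, 40.5, -89.7, -0.4, -0.4],
  [85, -2.5, -74, 40.5, -89.7, -0.4, -0.4],
  [85, -2.5, -74, 40.5, -89.7, -0.4, -0.4],
  [85, -2.5, -74, 40.5, -89.7, -0.4, -0.4],
])

```text
time: 18.67
tool_pos: [0.4673, 0.1766, 0.1271]
orientation: [[0.994, 0.084, 0.073], [0.111, -0.707, -0.699], [-0.008, 0.702, -0.712]]
ft_force: [-0.1, 0.3, 0.1]
opening: 0.997
```

```bash
python3 - <<'E'
from h import *
st()
a,d,c=snap("wrist"); W=cloud(d,c); save(a,"w5.png")
for r in vision.cut_out("cap","wrist"):
    m=r["region"];P=W[m];ok=(abs(W[...,0]-.47)<.06)&(abs(W[...,1]-.17)<.06)&m
    if ok.sum()<1000: continue
    P=W[ok]; print(r["centre"],np.nanpercentile(P,[2,50,98],axis=0),rect(W,ok,.054,.07))
p,R=now(); Rt=pose(6.2,45)
go(p,R,np.array([.470,.186,.034])+19e-3*Rt[:,2],Rt)
E
```

```text
t 18.6667 tcp [0.4673 0.1766 0.1271] q [ 29.5335  24.0742  96.5875 -40.4348  83.0477  36.802 ] F [-0.1268  0.2976  0.1307] op 0.9968339298504583
[[ 0.9938  0.0845  0.0727]
 [ 0.1112 -0.7067 -0.6988]
 [-0.0077  0.7025 -0.7116]]
[323.6, 139.5] [[0.4464 0.164  0.0029]
 [0.4697 0.1909 0.0479]
 [0.4927 0.1946 0.0622]] (470.70330810546875, 177.386474609375, 48.11907196044922, 32.403717041015625, 6.085636138916016, 4724)
 shift [  3.9 -72.6  79.2] turn [-0.4  0.2  0.3]
```

View pics/w5.png

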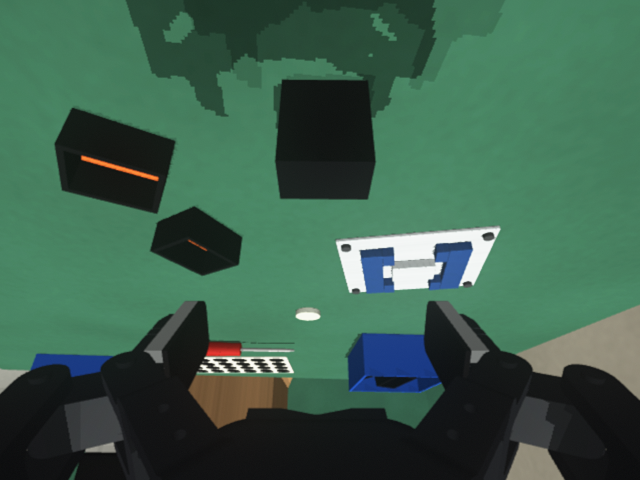

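The cap stands upright on its side at (325,140), back toward the camera. I'll descend and grip near the back.

play_rows([
  [85, 4, -25, 27, 0, 0, 0],
  [85, 4, -50, 55, 0, 0, 0],
  [85, 4, -72.5, 79, 0, 0, 0],
  [85, 4, -72.5, 79, 0, 0, 0],
  [85, 4, -72.5, 79, 0, 0, 0],
  [85, 4, -72.5, 79, 0, 0, 0],
  [0, 4, -72.5, 79, 0, 0, 0],
  [0, 4, -72.5, 79, 0, 0, 0],
  [0, 4, -72.5, 79, 0, 0, 0],
  [0, 4, -72.5, 79, 0, 0, 0],
  [0, 4, -72.5, 79, 0, 0, 0],
  [0, 4, -72.5, 79, 0, 0, 0],
], newtons=50)

```text
time: 19.77
tool_pos: [0.4721, 0.1736, 0.0218]
orientation: [[0.994, 0.083, 0.075], [0.112, -0.705, -0.7], [-0.005, 0.704, -0.71]]
ft_force: [-1.7, 1.9, 6.6]
opening: 0.554
```

```bash
python3 - <<'E'
from h import *
st(); p,R=now(); G=p-19e-3*R[:,2]; print("G",G)
Rt=pose(6,-45)
go(p,R,p+[0,0,.07],R,"lift")
go(p,R,np.array([.471,.180,.10])+19e-3*Rt[:,2],Rt)
E
```

```text
t 19.7667 tcp [0.4721 0.1736 0.0218] q [ 29.1141  34.7705  96.1612 -42.1279  75.0587  43.5765] F [-1.7003  1.9275  6.6051] op 0.5538953935903065
[[ 0.9937  0.0825  0.0754]
 [ 0.1117 -0.7055 -0.6999]
 [-0.0046  0.7039 -0.7103]]
G [0.4707 0.1869 0.0353]
lift shift [ -0.3  49.3 -49.7] turn [0. 0. 0.]
 shift [ -0.6  31.4 -60. ] turn [89.7  0.3  0.5]
```

play_rows([
  [0, 0, 25, -25, 0, 0, 0],
  [0, 0, 49, -50, 0, 0, 0],
  [0, 0, 31, -60, 89.7, 0, 0.5],
  [0, 0, 31, -60, 89.7, 0, 0.5],
  [0, 0, 31, -60, 89.7, 0, 0.5],
  [0, 0, 31, -60, 89.7, 0, 0.5],
  [0, 0, 31, -60, 89.7, 0, 0.5],
  [0, 0, 31, -60, 89.7, 0, 0.5],
  [0, 0, 31, -60, 89.7, 0, 0.5],
  [0, 0, 31, -60, 89.7, 0, 0.5],
  [0, 0, 31, -60, 89.7, 0, 0.5],
  [0, 0, 31, -60, 89.7, 0, 0.5],
  [0, 0, 31, -60, 89.7, 0, 0.5],
  [0, 0, 31, -60, 89.7, 0, 0.5],
  [0, 0, 31, -60, 89.7, 0, 0.5],
  [0, 0, 31, -60, 89.7, 0, 0.5],
  [0, 0, 31, -60, 89.7, 0, 0.5],
])

```text
time: 21.18
tool_pos: [0.4691, 0.1926, 0.084]
orientation: [[0.995, 0.066, -0.078], [0.102, -0.705, 0.701], [-0.009, -0.706, -0.709]]
ft_force: [0.2, -0.5, 0.5]
opening: 0.554
```

```bash
python3 - <<'E'
from h import *
st(); p,R=now(); G=p-19e-3*R[:,2]; print("G",G)
a,d,c=snap("wrist"); W=cloud(d,c); save(a,"w6.png")
for r in vision.cut_out("cap","wrist"):
    ok=(abs(W[...,0]-.47)<.06)&(abs(W[...,1]-.18)<.06)&r["region"]
    if ok.sum()<1000: continue
    P=W[ok]; print(r["centre"],np.nanpercentile(P,[2,50,98],axis=0))
    top=P[P[:,2]>np.nanpercentile(P[:,2],95)-.006]
    k=np.linalg.lstsq(np.c_[top[:,:2]-top[:,:2].mean(0),np.ones(len(top))],top[:,2],rcond=None)[0]
    print("top plane slopes,z",k,rect(W,ok,top[:,2].min(),.3))
go(p,R,p-[0,0,.07],R,"down70")
E
```

```text
t 21.1833 tcp [0.4691 0.1926 0.084 ] q [-16.5712  16.4426 113.1542  42.0152  76.1406 -42.3252] F [ 0.1608 -0.4818  0.5052] op 0.5543963941882496
[[ 0.9947  0.0663 -0.0784]
 [ 0.1023 -0.7055  0.7013]
 [-0.0089 -0.7057 -0.7085]]
G [0.4706 0.1793 0.0974]
[316.6, 326.7] [[0.4469 0.1526 0.089 ]
 [0.4702 0.1772 0.1049]
 [0.4932 0.2116 0.1063]]
top plane slopes,z [-0.0082 -0.0094  0.105 ] (470.08551025390625, 181.24342346191406, 48.19422149658203, 65.06281280517578, 6.249210834503174, 20778)
down70 shift [ 0.6 49.4 49.6] turn [0. 0. 0.]
```

Flip 2 is good. The back is up and level to about 0.7°. I'll lower the cap to 2 mm above the bench, release and back off.

play_rows([
  [0, 0, 20, 20, 0, 0, 0],
  [0, 0.5, 40, 40, 0, 0, 0],
  [0, 0.5, 51, 51.5, 0, 0, 0],
  [0, 0.5, 51, 51.5, 0, 0, 0],
  [0, 0.5, 51, 51.5, 0, 0, 0],
  [0, 0.5, 51, 51.5, 0, 0, 0],
  [85, 0.5, 51, 51.5, 0, 0, 0],
  [85, 0.5, 51, 51.5, 0, 0, 0],
  [85, 0.5, 51, 51.5, 0, 0, 0],
  [85, 0.5, 51, 51.5, 0, 0, 0],
  [85, 0.5, 30, 31, 0, 0, 0],
  [85, 0.5, 0, 0, 0, 0, 0],
  [85, 0.5, 0, -20, 0, 0, 0],
])

```text
time: 22.37
tool_pos: [0.4721, 0.1802, 0.1024]
orientation: [[0.994, 0.072, -0.077], [0.105, -0.704, 0.703], [-0.004, -0.707, -0.707]]
ft_force: [1.0, -0.3, -0.5]
opening: 0.999
```

```bash
python3 - <<'E'
from h import *
st(); p,R=now(); Rt=pose(6.2,0)
go(p,R,[.470,.181,.11],Rt)
E
```

```text
t 22.3667 tcp [0.4721 0.1802 0.1024] q [-17.9378  14.7649 112.5461  41.1324  78.5655 -41.9474] F [ 0.9828 -0.3015 -0.4936] op 0.9994526203563302
[[ 0.9944  0.0718 -0.0771]
 [ 0.1053 -0.7037  0.7027]
 [-0.0038 -0.7069 -0.7073]]
 shift [-2.1 -6.1 -4.6] turn [-45.    0.1  -0.2]
```

play_rows([
  [85, -2, -6, -4.5, -45, 0, 0],
  [85, -2, -6, -4.5, -45, 0, 0],
  [85, -2, -6, -4.5, -45, 0, 0],
  [85, -2, -6, -4.5, -45, 0, 0],
  [85, -2, -6, -4.5, -45, 0, 0],
  [85, -2, -6, -4.5, -45, 0, 0],
  [85, -2, -6, -4.5, -45, 0, 0],
  [85, -2, -6, -4.5, -45, 0, 0],
  [85, -2, -6, -4.5, -45, 0, 0],
  [85, -2, -6, -4.5, -45, 0, 0],
])

```text
time: 23.2
tool_pos: [0.469, 0.1795, 0.1057]
orientation: [[0.995, 0.103, -0.008], [0.103, -0.995, -0.0], [-0.008, -0.0, -1.0]]
ft_force: [-1.2, 0.6, -0.2]
opening: 0.995
```

```bash
python3 - <<'E'
from h import *
st()
a,d,c=snap("wrist"); W=cloud(d,c); save(a,"w7.png")
for r in vision.cut_out("cap","wrist"):
    ok=(abs(W[...,0]-.47)<.06)&(abs(W[...,1]-.18)<.06)&r["region"]
    if ok.sum()<1000: continue
    P=W[ok]; print(r["centre"],np.nanpercentile(P,[2,50,98],axis=0),rect(W,ok,.026,.04))
p,R=now(); Rt=pose(6.2,0)
go(p,R,[.470,.181,.007],Rt)
E
```

```text
t 23.2 tcp [0.469  0.1795 0.1057] q [  7.1084   6.5964 109.3519   0.041   64.5269   1.2003] F [-1.2141  0.5588 -0.2327] op 0.9946456149974977
[[ 0.9947  0.1026 -0.0083]
 [ 0.1026 -0.9947 -0.0004]
 [-0.0083 -0.0005 -1.    ]]
[318.0, 239.7] [[0.4459 0.1546 0.0108]
 [0.4696 0.1867 0.0307]
 [0.4931 0.2138 0.032 ]] (469.8553161621094, 182.8326416015625, 48.00455093383789, 60.392127990722656, 5.86610746383667, 7193)
 shift [ 1.8 -1.8 98.7] turn [-0.   0.5 -0.4]
```

play_rows([
  [85, 2, -4, 40, 0, 0.5, -0.4],
  [85, 2, -4, 75, 0, 0.5, -0.4],
  [85, 2, -4, 98.5, 0, 0.5, -0.4],
  [85, 2, -4, 98.5, 0, 0.5, -0.4],
  [85, 2, -4, 98.5, 0, 0.5, -0.4],
  [0, 2, -4, 98.5, 0, 0.5, -0.4],
  [0, 2, -4, 98.5, 0, 0.5, -0.4],
  [0, 2, -4, 98.5, 0, 0.5, -0.4],
  [0, 2, -4, 98.5, 0, 0.5, -0.4],
  [0, 2, -4, 98.5, 0, 0.5, -0.4],
  [0, 2, -4, 98.5, 0, 0.5, -0.4],
  [0, 2, -4, 60, 0, 0.5, -0.4],
  [0, 2, -4, 20, 0, 0.5, -0.4],
], newtons=40)

```text
time: 24.38
tool_pos: [0.468, 0.1838, 0.0849]
orientation: [[0.994, 0.11, -0.005], [0.11, -0.994, -0.001], [-0.005, 0.001, -1.0]]
ft_force: [1.7, 0.8, -0.5]
opening: 0.557
```

```bash
python3 - <<'E'
from h import *
st(); p,R=now(); Rt=pose(-73.4,0)
go(p,R,[.591,-.0216,.06],Rt)
E
```

```text
t 24.3833 tcp [0.468  0.1838 0.0849] q [  7.6667   8.4002 110.0584  -0.0316  61.8396   1.3438] F [ 1.6559  0.7807 -0.455 ] op 0.5571952582890481
[[ 0.9939  0.1104 -0.0051]
 [ 0.1104 -0.9939 -0.0012]
 [-0.0052  0.0006 -1.    ]]
 shift [ 99.7 217.7  24.5] turn [ 0.2  0.2 79.7]
```

play_rows([
  [0, 100, 218, 0, 0, 0.2, 79.7],
  [0, 100, 218, 0, 0, 0.2, 79.7],
  [0, 100, 218, 0, 0, 0.2, 79.7],
  [0, 100, 218, 0, 0, 0.2, 79.7],
  [0, 100, 218, 0, 0, 0.2, 79.7],
  [0, 100, 218, 0, 0, 0.2, 79.7],
  [0, 100, 218, 0, 0, 0.2, 79.7],
  [0, 100, 218, 24, 0, 0.2, 79.7],
  [0, 100, 218, 24, 0, 0.2, 79.7],
  [0, 100, 218, 24, 0, 0.2, 79.7],
  [0, 100, 218, 24, 0, 0.2, 79.7],
  [0, 100, 218, 24, 0, 0.2, 79.7],
  [0, 100, 218, 24, 0, 0.2, 79.7],
  [0, 100, 218, 24, 0, 0.2, 79.7],
])

```text
time: 25.55
tool_pos: [0.5943, -0.0215, 0.0627]
orientation: [[0.289, -0.957, 0.005], [-0.957, -0.289, -0.002], [0.004, -0.004, -1.0]]
ft_force: [0.6, -0.3, -0.2]
opening: 0.553
```

```bash
cat >> h.py <<'E'
def measnest():
    a,d,c=snap("wrist"); W=cloud(d,c)
    h=cv2.cvtColor(a,cv2.COLOR_RGB2HSV)
    near=(np.abs(W[...,0]-.59)<.09)&(np.abs(W[...,1]+.02)<.09)
    m=(h[...,0]>100)&(h[...,0]<125)&(h[...,1]>130)&near
    print("nest",rect(W,m,.010,.018))
    w=near&(h[...,2]>150)&(h[...,1]<60); print("plate",rect(W,w,.002,.007))
    k=near&(a.max(-1)<60); P=W[k]; z=np.nanpercentile(P[:,2],95) if k.any() else 0
    return a,W,k
E
python3 - <<'E'
from h import *
st(); a,W,k=measnest(); save(a,"w8.png")
for r in vision.cut_out("cap","wrist"):
    ok=(abs(W[...,0]-.59)<.06)&(abs(W[...,1]+.02)<.06)&r["region"]&(W[...,2]<.1)
    if ok.sum()<1000: continue
    P=W[ok]; z=np.median(P[:,2]); print(r["centre"],z,rect(W,ok,z-.004,z+.004))
    top=P[abs(P[:,2]-z)<.004]
    print("slopes",np.linalg.lstsq(np.c_[top[:,:2]-top[:,:2].mean(0),np.ones(len(top))],top[:,2],rcond=None)[0])
E
```

```text
t 25.55 tcp [ 0.5943 -0.0215  0.0627] q [-13.6632  22.2288  95.9255  -0.0763  61.5578  59.558 ] F [ 0.5647 -0.3287 -0.1634] op 0.5533756999531546
[[ 0.2893 -0.9572  0.0046]
 [-0.9572 -0.2893 -0.0023]
 [ 0.0036 -0.0037 -1.    ]]
nest (627.344970703125, -10.349235534667969, 32.13084411621094, 93.1915283203125, 16.763978958129883, 8640)
plate (592.5568237304688, -20.938323974609375, 149.08502197265625, 130.37640380859375, 16.553518295288086, 19839)
[315.4, 310.6] 0.08353848690864954 (594.1260375976562, -22.712100982666016, 61.38182830810547, 48.385738372802734, 16.74384880065918, 19271)
slopes [ 0.0004 -0.0003  0.0836]
```

View pics/w8.png

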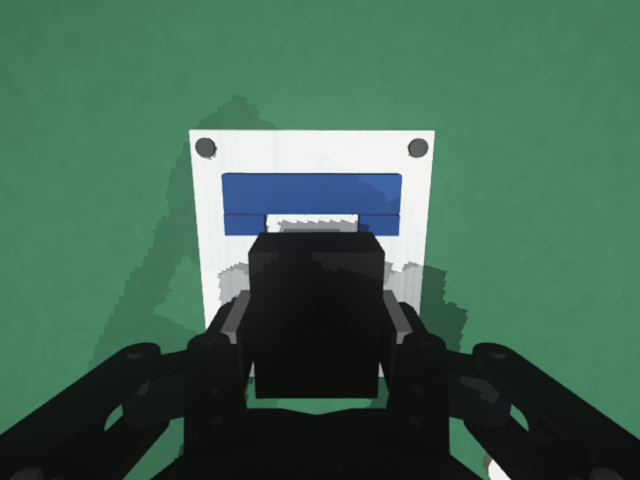

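The held cap is at (315,310), level and aligned with the nest to 0.2°. The plate fits 149×130 mm with its centre at (592.5, −20.9). I'll correct about 1–2 mm and lower with care.

play_rows([
  [0, -1.8, 1.2, 15, 0, 0, 0],
  [0, -1.8, 1.2, 30, 0, 0, 0],
  [0, -1.8, 1.2, 36, 0, 0, 0],
  [0, -1.8, 1.2, 36, 0, 0, 0],
  [0, -1.8, 1.2, 39, 0, 0, 0],
  [0, -1.8, 1.2, 41, 0, 0, 0],
  [0, -1.8, 1.2, 43, 0, 0, 0],
  [0, -1.8, 1.2, 43, 0, 0, 0],
])

```text
time: 26.32
tool_pos: [0.5928, -0.0203, 0.0194]
orientation: [[0.286, -0.958, 0.004], [-0.958, -0.286, -0.002], [0.003, -0.004, -1.0]]
ft_force: [0.4, -0.6, 0.2]
opening: 0.551
```

play_rows([
  [0, 0, 0, 3, 0, 0, 0],
  [0, 0, 0, 5, 0, 0, 0],
  [0, 0, 0, 6, 0, 0, 0],
  [0, 0, 0, 6.3, 0, 0, 0],
  [0, 0, 0, 6.3, 0, 0, 0],
  [0, 0, 0, 6.3, 0, 0, 0],
])

```text
time: 26.82
tool_pos: [0.5928, -0.0202, 0.0136]
orientation: [[0.286, -0.958, 0.004], [-0.958, -0.286, -0.002], [0.003, -0.003, -1.0]]
ft_force: [-3.6, 0.8, 5.6]
opening: 0.552
```

play_rows([
  [58, 0, 0, 0, 0, 0, 0],
  [58, 0, 0, 0, 0, 0, 0],
  [58, 0, 0, 0, 0, 0, 0],
  [58, 0, 0, 0, 0, 0, 0],
  [58, 0, 0, -15, 0, 0, 0],
  [58, 0, 0, -50, 0, 0, 0],
  [58, 0, 0, -80, 0, 0, 0],
  [58, 0, 0, -110, 0, 0, 0],
  [58, 0, 30, -120, 0, 0, 0],
  [58, 0, 30, -120, 0, 0, 0],
  [58, 0, 30, -120, 0, 0, 0],
  [58, 0, 30, -120, 0, 0, 0],
])

```text
time: 27.82
tool_pos: [0.5634, -0.0285, 0.1324]
orientation: [[0.286, -0.958, 0.004], [-0.958, -0.286, -0.002], [0.003, -0.003, -1.0]]
ft_force: [0.3, -0.0, -0.4]
opening: 0.678
```

```bash
cat > chk.py <<'E'
from h import *
st(); a,W,k=measnest()
for r in vision.cut_out("cap","wrist"):
    ok=(abs(W[...,0]-.592)<.06)&(abs(W[...,1]+.02)<.06)&r["region"]
    if ok.sum()<1000: continue
    P=W[ok]; P=P[P[:,2]>.02]; z=np.median(P[:,2]); print("cap",r["centre"],z,rect(W,ok,z-.004,z+.004))
    top=P[abs(P[:,2]-z)<.004]
    print("slopes",np.linalg.lstsq(np.c_[top[:,:2]-top[:,:2].mean(0),np.ones(len(top))],top[:,2],rcond=None)[0])
E
python3 chk.py; python3 - <<'E'
from h import *
for cam in ("side","wrist","scene"):
    a,d,c=snap(cam); W=cloud(d,c)
    for r in vision.cut_out("pad",cam):
        m=r["region"]; (x,y),rad=cv2.minEnclosingCircle((W[m&(W[...,2]<.02)][:,:2]*1000).astype(np.float32)) if (m&(W[...,2]<.02)).any() else ((0,0),0)
        print(cam,r["score"],r["centre"],np.nanmedian(W[m],0),x,y,rad)
E
```

```text
t 27.8167 tcp [ 0.5634 -0.0285  0.1324] q [-15.135   12.7973  98.9173  -0.0552  68.0476  58.2645] F [ 0.3173 -0.0274 -0.4256] op 0.6782123539442597
[[ 0.286  -0.9582  0.0038]
 [-0.9582 -0.286  -0.0019]
 [ 0.0029 -0.0031 -1.    ]]
nest (592.2073974609375, -20.843372344970703, 104.11994171142578, 92.77516174316406, 16.493072509765625, 8904)
plate (592.3515625, -21.115821838378906, 149.61012268066406, 130.30979919433594, 16.712709426879883, 17383)
cap [318.6, 197.2] 0.034378072776201876 (592.5752563476562, -21.838851928710938, 60.283355712890625, 48.14287185668945, 16.800823211669922, 6572)
slopes [ 0.0001 -0.0013  0.0344]
side 0.43 [308.8, 309.0] [ 0.4948 -0.1966  0.0073] 497.9671325683594 -193.0798797607422 21.935409545898438
wrist 0.67 [482.1, 349.0] [ 0.508  -0.1893  0.0084] 505.0486755371094 -190.1903839111328 11.22095775604248
```

The cap is seated. Its back is at 34.4 mm, level, and its centre is within about 1 mm of the nest's. Next is the pad, near (0.50, −0.19).

```bash
python3 - <<'E'
from h import *
p,R=now(); go(p,R,[.499,-.192,.10],pose(-73.4,0))
E
```

```text
shift [138.1 108.8  32.6] turn [-0.2 -0.2  0. ]
```

play_rows([
  [58, 138, 109, 0, 0, 0, 0],
  [58, 138, 109, 0, 0, 0, 0],
  [58, 138, 109, 0, 0, 0, 0],
  [58, 138, 109, 32, 0, 0, 0],
  [58, 138, 109, 32, 0, 0, 0],
  [58, 138, 109, 32, 0, 0, 0],
  [58, 138, 109, 32, 0, 0, 0],
  [58, 138, 109, 32, 0, 0, 0],
])

```text
time: 28.88
tool_pos: [0.4993, -0.1915, 0.1015]
orientation: [[0.287, -0.958, 0.005], [-0.958, -0.287, -0.002], [0.003, -0.004, -1.0]]
ft_force: [0.0, -1.0, 0.3]
opening: 0.684
```

```bash
python3 - <<'E'
from h import *
st(); a,d,c=snap("wrist"); W=cloud(d,c)
for r in vision.cut_out("pad","wrist"):
    m=r["region"]; k=m&(W[...,2]>.004)&(W[...,2]<.012)
    if k.sum()<50: continue
    (x,y),rad=cv2.minEnclosingCircle((W[k][:,:2]*1000).astype(np.float32))
    print(r["score"],r["centre"],k.sum(),np.nanmedian(W[k],0),"mean",W[k].mean(0),x,y,rad)
    p,R=now(); go(p,R,[x/1000,y/1000,.003],pose(-73.4,0))
E
```

```text
t 28.8833 tcp [ 0.4993 -0.1915  0.1015] q [-33.9662  10.9861 104.9297   0.0601  63.7853  39.3444] F [ 0.0204 -0.9612  0.2656] op 0.6841897349587899
[[ 0.2867 -0.958   0.0049]
 [-0.958  -0.2867 -0.0021]
 [ 0.0034 -0.004  -1.    ]]
0.66 [315.6, 248.0] 2084 [ 0.4956 -0.1932  0.0089] mean [ 0.4955 -0.1933  0.0088] 494.6747741699219 -193.60211181640625 18.022754669189453
 shift [ 0.4  6.  98.8] turn [-0.3 -0.2  0.1]
```

play_rows([
  [58, 0.4, 5.7, 40, -0.3, -0.2, 0],
  [58, 0.4, 5.7, 75, -0.3, -0.2, 0],
  [58, 0.4, 5.7, 95, -0.3, -0.2, 0],
  [58, 0.4, 5.7, 99, -0.3, -0.2, 0],
  [58, 0.4, 5.7, 99, -0.3, -0.2, 0],
  [58, 0.4, 5.7, 99, -0.3, -0.2, 0],
  [0, 0.4, 5.7, 99, -0.3, -0.2, 0],
  [0, 0.4, 5.7, 99, -0.3, -0.2, 0],
  [0, 0.4, 5.7, 99, -0.3, -0.2, 0],
  [0, 0.4, 5.7, 99, -0.3, -0.2, 0],
  [0, 0.4, 5.7, 99, -0.3, -0.2, 0],
  [0, 0.4, 5.7, 99, -0.3, -0.2, 0],
], newtons=30)

```text
time: 29.98
tool_pos: [0.4954, -0.1951, 0.0043]
orientation: [[0.286, -0.958, 0.001], [-0.958, -0.286, -0.002], [0.003, -0.001, -1.0]]
ft_force: [-2.0, 1.7, 6.0]
opening: 0.391
```

```bash
python3 - <<'E'
from h import *
st()
E
```

```text
t 29.9833 tcp [ 0.4954 -0.1951  0.0043] q [-34.4755  20.072  106.9413  -0.081   52.8463  38.9302] F [-1.98    1.6934  5.9641] op 0.39121788539781016
[[ 0.2864 -0.9581  0.0014]
 [-0.9581 -0.2864 -0.0023]
 [ 0.0026 -0.0007 -1.    ]]
```

play_rows([
  [0, 0, 0, -30, 0, 0, 0],
  [0, 0, 0, -70, 0, 0, 0],
  [0, 0, 0, -95, 0, 0, 0],
  [0, 0, 0, -95, 0, 0, 0],
  [0, 0, 0, -95, 0, 0, 0],
])

```text
time: 30.4
tool_pos: [0.4957, -0.1954, 0.0999]
orientation: [[0.286, -0.958, 0.003], [-0.958, -0.286, -0.004], [0.005, -0.002, -1.0]]
ft_force: [-0.6, -0.1, -0.2]
opening: 0.388
```

```bash
cat > padm.py <<'E'
from h import *
st(); a,d,c=snap("wrist"); W=cloud(d,c); save(a,"w9.png")
p,R=now()
for r in vision.cut_out("pad","wrist"):
    P=W[r["region"]]; P=P[np.linalg.norm(P-p,axis=1)<.045]
    if len(P)<50: continue
    L=(P-p)@R*1000; z=np.median(L[:,2]); T=L[abs(L[:,2]-z)<2.5]
    (x,y),rad=cv2.minEnclosingCircle(T[:,:2].astype(np.float32))
    print(r["score"],r["centre"],len(T),"tool-frame top z",z,"circle",x,y,rad,"mean",T.mean(0))
    print("slopes",np.linalg.lstsq(np.c_[T[:,:2],np.ones(len(T))],T[:,2],rcond=None)[0])
E
python3 padm.py
```

```text
t 30.4 tcp [ 0.4957 -0.1954  0.0999] q [-34.4716  10.8825 105.2512  -0.0929  63.5909  38.9254] F [-0.5958 -0.1447 -0.2214] op 0.38792231595070054
[[ 0.2864 -0.9581  0.0031]
 [-0.9581 -0.2864 -0.0039]
 [ 0.0047 -0.0019 -1.    ]]
0.77 [314.3, 305.7] 5205 tool-frame top z -4.163424972219758 circle 1.2809737920761108 0.5576550960540771 18.067428588867188 mean [ 1.3269 -0.2967 -4.167 ]
slopes [ 0.0007 -0.0053 -4.1695]
```

View pics/w9.png

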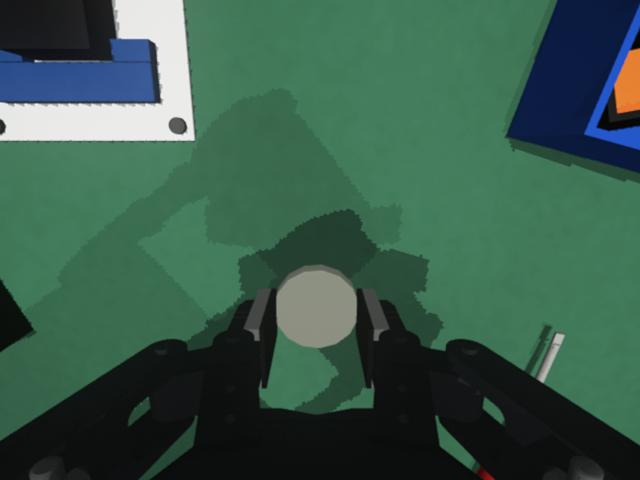

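The pad is held at its full diameter, level to 0.3°, at (315,306). Its underside is 3.8 mm below the TCP. I'll carry it to the cap.

```bash
python3 - <<'E'
from h import *
p,R=now()
for z in (.1,.0388): go(p,R,[.5924,-.0204,z],pose(-73.4,0))
E
```

```text
shift [-137.9 -144.5   -3.7] turn [0.1 0.  0. ]
 shift [-137.9 -144.6   57.5] turn [0.1 0.  0. ]
```

play_rows([
  [0, -138, -144.5, -4, 0, 0, 0],
  [0, -138, -144.5, -4, 0, 0, 0],
  [0, -138, -144.5, -4, 0, 0, 0],
  [0, -138, -144.5, -4, 0, 0, 0],
  [0, -138, -144.5, -4, 0, 0, 0],
  [0, -138, -144.5, -4, 0, 0, 0],
  [0, -138, -144.5, -4, 0, 0, 0],
  [0, -138, -144.5, 25, 0, 0, 0],
  [0, -138, -144.5, 45, 0, 0, 0],
  [0, -138, -144.5, 53, 0, 0, 0],
  [0, -138, -144.5, 55, 0, 0, 0],
  [0, -138, -144.5, 55, 0, 0, 0],
  [0, -138, -144.5, 55, 0, 0, 0],
])

```text
time: 31.58
tool_pos: [0.5932, -0.0213, 0.0425]
orientation: [[0.286, -0.958, -0.001], [-0.958, -0.286, -0.001], [0.0, 0.001, -1.0]]
ft_force: [-0.6, -0.2, 0.8]
opening: 0.39
```

```bash
python3 padm.py; python3 - <<'E'
from h import *
p,R=now(); go(p,R,[.5924,-.0204,.0388],pose(-73.4,0))
E
```

```text
t 31.5833 tcp [ 0.5932 -0.0213  0.0425] q [-13.6858  24.0269  96.1796  -0.0562  59.8364  59.7491] F [-0.5851 -0.2164  0.7929] op 0.38953952026980854
[[ 0.2856 -0.9584 -0.0009]
 [-0.9584 -0.2856 -0.0006]
 [ 0.0004  0.0011 -1.    ]]
0.72 [317.7, 304.3] 5139 tool-frame top z -4.145885572569544 circle 1.7091765403747559 0.25431206822395325 18.148853302001953 mean [ 1.3654 -0.3748 -4.165 ]
slopes [-0.0002 -0.0055 -4.1667]
 shift [-1.1  0.9  4.2] turn [ 0.  -0.1  0. ]
```

play_rows([
  [0, -1, 0.8, 2.5, 0, 0, 0],
  [0, -1, 0.8, 4, 0, 0, 0],
  [0, -1, 0.8, 4, 0, 0, 0],
  [0, -1, 0.8, 4, 0, 0, 0],
  [50, -1, 0.8, 4, 0, 0, 0],
  [50, -1, 0.8, 4, 0, 0, 0],
  [50, -1, 0.8, 4, 0, 0, 0],
  [50, -1, 0.8, 4, 0, 0, 0],
  [50, -1, 0.8, -6, 0, 0, 0],
  [50, -1, 0.8, -30, 0, 0, 0],
  [50, -1, 0.8, -70, 0, 0, 0],
  [50, -1, 30, -95, 0, 0, 0],
  [50, -1, 30, -95, 0, 0, 0],
  [50, -1, 30, -95, 0, 0, 0],
  [50, -1, 30, -95, 0, 0, 0],
])

```text
time: 32.93
tool_pos: [0.5637, -0.0282, 0.1367]
orientation: [[0.286, -0.958, -0.002], [-0.958, -0.286, -0.0], [-0.0, 0.002, -1.0]]
ft_force: [0.4, -1.0, -0.7]
opening: 0.586
```

```bash
python3 chk.py; python3 - <<'E'
from h import *
a,d,c=snap("wrist"); W=cloud(d,c); save(a,"w10.png")
h=cv2.cvtColor(a,cv2.COLOR_RGB2HSV)
m=(abs(W[...,0]-.592)<.05)&(abs(W[...,1]+.021)<.05)&(W[...,2]>.038)&(W[...,2]<.06)
P=W[m]; (x,y),r=cv2.minEnclosingCircle((P[:,:2]*1000).astype(np.float32))
print("pad",x,y,r,P.mean(0),np.linalg.lstsq(np.c_[P[:,:2]-P[:,:2].mean(0),np.ones(len(P))],P[:,2],rcond=None)[0])
for cam in ("side","scene"):
    a,d,c=snap(cam); W=cloud(d,c)
    for q in ("can","screwdriver","bolt"):
        for r in vision.cut_out(q,cam)[:1]: print(cam,q,r["centre"],np.nanmedian(W[r["region"]],0))
E
```

```text
t 32.9333 tcp [ 0.5637 -0.0282  0.1367] q [-15.1035  12.7974  98.3859  -0.0412  68.9242  58.2897] F [ 0.4162 -0.9693 -0.7316] op 0.5859427836632984
[[ 0.2861 -0.9582 -0.002 ]
 [-0.9582 -0.2861 -0.0002]
 [-0.0004  0.002  -1.    ]]
nest (591.6292724609375, -20.720813751220703, 104.16695404052734, 92.5742416381836, 16.58082389831543, 8434)
plate (591.5093383789062, -21.04167938232422, 149.26390075683594, 129.9674835205078, 16.66287612915039, 16701)
cap [315.4, 170.8] 0.03370940229945813 (592.2574462890625, -21.605609893798828, 60.4477424621582, 47.97361755371094, 16.638586044311523, 4028)
slopes [-0.0032 -0.0019  0.0337]
pad 591.7472534179688 -21.66649627685547 17.930105209350586 [ 0.5922 -0.0215  0.0425] [-0.005  -0.0024  0.0425]
side can [301.5, 146.4] [0.5746 0.3518 0.0825]
side bolt [353.0, 189.3] [0.701  0.2214 0.0129]
scene can [490.2, 278.5] [0.6072 0.3747 0.0918]
scene screwdriver [227.5, 188.5] [ 0.3603 -0.3783  0.0162]
scene bolt [388.3, 320.7] [0.7072 0.2279 0.0142]
```

View pics/w10.png

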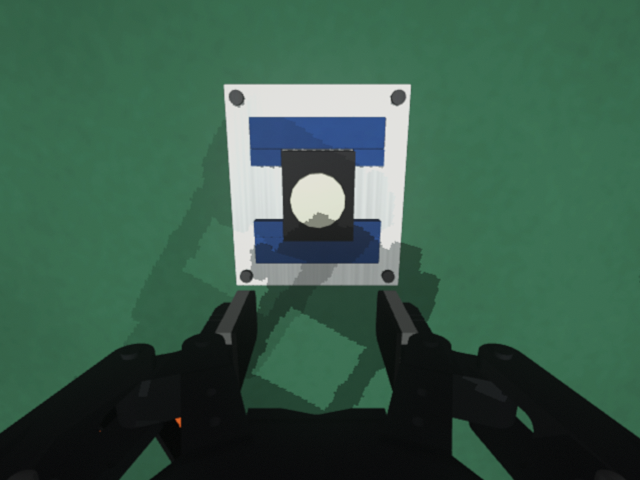

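The pad at (318,200) lies flat and centred on the cap's back, and the cap sits in the pocket. The gripper is clear and the bystanders haven't moved beyond measurement noise. I'll hand in.

```bash
python3 -c "
from bench import env; print(env.sign_off())"
```

```text
the job is handed in; nothing more can be done
None
```

The job is handed in at about 33 s of the 72 s allowed. The cap is hollow side down in the nest's pocket with the pad on its back. I turned the cap over in two sideways 90° flips, standing it on a side face in between. I then regrasped it from above, lowered it into the pocket, and laid the pad on it.

**Last checks (wrist camera):**
- **Cap:** the back is at about 34 mm, tilted about 0.2°, its centre within about 1 mm of the nest's, its angle within 0.1°.
- **Pad:** the top is at 42.5 mm, tilted about 0.3°, its centre about 0.5 mm from the cap's centre.
- **Bystanders:** the can and the bolt read within a few millimetres of their first positions in the scene camera. The screwdriver reads 8 mm different along its length. I put that down to measurement noise, since the arm never went near it.

**What went wrong or disagreed:**
- **Missed grasp:** my first flip, tilting outward at a farther spot, ran into the limits of joints 4 and 5. It missed the cap without disturbing it.
- **Camera bias:** the wrist camera and the arm's own position disagreed by about 1 mm along the jaw direction.
- **Pad width:** the finger opening read 33 mm on the 36 mm pad, but the picture showed it held at its full diameter.

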